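# Fit the ink cartridge and hold it turned to prime

### The job

Fit the blue ink cartridge into the bayonet socket on top of the white label printer: stand it in with its lugs in the cut-outs, push it down until its flange is fully home on the black plate, then, keeping it pressed down, turn it clockwise (seen from above) a quarter turn against the return spring. Finish while still gripping it there, pressed home and fully turned, because it springs back if you let go. Leave the red cartridge, the stapler, the pink notes and the yellow highlighter where they are.

Things in the scene. Friction and masses are not known exactly. Their poses are not given: they have to be found in the camera images.
- ink_blue: Blue ink cartridge standing upright, 65 mm tall, 0.1 kg, the same after a half turn. Origin: centre of its underside, z up. Black nozzle and neck, 32 mm diameter, z 0 to 25 mm (nozzle end tapers to 23 mm). Two black lugs on the neck, towards +x and -x: 8 mm wide, z 8 to 14 mm, 48 mm over both. Above these the blue flange and grip bar.
- ink_blue_flange (a point): Centre of the underside of the blue flange, 25 mm above the cartridge's origin; axes as the cartridge. Flange: 52 mm diameter, 5 mm thick, with two white marks in line with the lugs (x). It is home when this point meets socket.
- ink_blue_grip (a point): Middle of the blue grip bar, 53 mm above the cartridge's origin; axes as the cartridge. Bar: 36 mm along x, 26 mm along y (grip it across y), from the flange at z 30 mm to its top at 65 mm. A white line along its top runs in the direction of the lugs (x).
- ink_red: Red ink cartridge, a spare of exactly the same shape as the blue one, standing upright on the desk; to be left alone. Origin at the centre of its underside. Which of the two stands on which spot is random.
- printer: White desk label printer, 170 mm along x, 150 mm along y, fixed to the desk. Origin: centre of its underside, z up, front with the label slot towards -x. White top 58 mm above the desk; in its middle a black plate, 68 x 68 mm, its top 66 mm above the desk: the ink socket.
- socket (a point): Centre of the ink socket in the top face of the black plate (8 mm thick), 66 mm above the desk; axes as the printer. Round hole, 37 mm diameter, with two cut-outs for the lugs, 14 mm wide, 52 mm over both, towards +x and -x (white marks). Green marks towards +y and -y: where the lugs point after the quarter turn.
- plunger (a joint): Spring plunger in the socket, m. 0: free; a cartridge set in then rests on it with the flange 10 mm above the plate. 0.010: flange flat on the plate, a hard stop. Pushing takes 4 N rising to 7 N. The lugs can turn only below the plate, that is with the flange less than 3 mm above it.
- carrier (a joint): Sprung ring in the socket that the lugs push round, rad: 0 at rest, grows clockwise from above (the only way it turns), stop at 1.50. The lugs meet it after 0.18 rad, so it reads about 1.39 after a quarter turn. Return spring 0.04 N m, at a quarter turn 0.14 N m: let go, the cartridge turns back and pops up.
- small_stapler: Small red stapler, 28x111x36 mm, on the desk behind the cartridges; to be left alone. Origin at the centre of its underside.
- pink_notes: Block of pink sticky notes, 50x50x16 mm; to be left alone. Origin at the centre of its underside.
- marker: Yellow highlighter pen, 16x123x17 mm, lying to the right of the cartridges; to be left alone. Origin at the centre of its underside.
There are look-alikes about, which are no part of the job. Several things look just like the ink_blue: the one meant starts farthest to the robot's left.

How it is judged:
By the outcome, as a careful person would: the job done as asked, in the order asked, and still so for the second after the job is handed in, while the arm keeps its last pose, push and grip.
It also fails if it takes over 45 s, if anything falls off the work surface, if the arm or the gripper's body presses on something with over 40 N, if the wrist force passes 120 N, or if a joint passes its speed limit or range.

### The arm

A 6-joint arm with a two-finger parallel gripper is mounted at the origin on a cart in front of the work surface, level with it; the furniture and walls round the work are solid. World frame = base frame: x ahead of the robot, y to its left, z up, the work surface at z = 0. Lengths are in m, angles in rad, forces in N, time in s.
With the tool pointing down it reaches from about 0.35 to 0.775 m from the base axis. Payload 5.5 kg.
Tool frame: the origin (TCP) lies midway between the tips of the shut fingers; the grasp point (between the pads) lies grasp_offset behind it (grasp_offset is the distance from the TCP to the grasp point, in m); z points along the fingers, y is the line along which they close (so a half turn about z gives the same grasp; the last joint's range is limited). The gripper opens to 85 mm and grips with 20 to 120 N. Pads are 22 mm wide; open, the fingers measure 114 mm over their backs; the gripper's body (76 mm by 85 mm) begins 54 mm behind the grasp point. The pads swing forward as they close: fully open they stand 13 mm farther back than shut.
Start: joints at [1.032, 0.313, 0.046, 1.304, 0, 1.431], TCP at [0.223, 0.53, 0.208] pointing down, gripper open.
Joint ranges: [-2.76, 2.76], [-0.86, 1.69], [-1.03, 1.26], [-2.2, 2.34], [-1.47, 1.5], [-3.14, 3.14]. Speed limits (rad/s): [2.57, 2.57, 3.14, 3.14, 3.14, 3.14].

### API

Orientations are given as a unit quaternion [w, x, y, z].
In Python, from workcell import * gives the robot as it stands.
- The arm moves only by the tool step_arm, never from a script. Its argument "deltas" is a list of rows, each a list of 7 numbers: the shift along the world's x, y, z in mm, then the turn, a rotation vector about the world's x, y, z in degrees, then the gripper's target within -1 to 1 (fully open at 1, half-way at 0, shut at -1). A call has 1 to 5 rows; each row shifts and turns the commanded pose from where the row before left it; what a row does not reach is not made up. A row lasts 1/10 s, in which the tool goes at most 50 mm and 8.59 degrees, less where a joint would pass 70% of its speed; a pose out of reach is approached as far as the arm can. A call is refused whole if a number of a shift passes 50 or a number of a turn 8.59, either way. A call with a gripper value outside its range is refused whole. The fingers move at their own pace and stop on an object; "newtons" is the grip in N (left out, the last holds). Time passes only in rows, so rows that do not move let the fingers close. It gives the time, the measured TCP pose, the force, the opening and the grip force at its end, in the units of the state.
- get_state(): the state, without advancing time (a new reading comes with each control period).
- read_camera(name): name is "scene" or "top"; returns a dict with "image" (420x560x3 uint8, red, green, blue), "z_map" (420x560 float32, m along the optical axis (not along the pixel's ray), 0 where there is no reading), "K" (3x3 intrinsics, pixels), "dist_coeffs" ([k1, k2, p1, p2, k3] as OpenCV has them; the pictures are not rectified), "world_from_camera" (4x4, takes a point from camera to world coordinates). Camera axes: x right, y down, z forward; pixel columns grow to the right and rows downward; lengths in m; the calibration is good to about 2 mm. A picture is of the moment at which its call begins.
- hand_in(): hands the job in; it is judged then, once.
The state is a dict: "clock": time; "joint_pos": joint angles; "qvel": joint speeds; "tau": joint torques, N m; "tcp_pos": TCP position; "orientation": TCP orientation; "wrist_force": force on the tool from outside, world axes, zero at the start; "ft_torque": the same for the moment, N m; "finger_gap": finger opening in m; "grip_force": force on a finger pad.
Only numpy, scipy, OpenCV 4.12 (cv2) and the standard library are available. Lean on these libraries where they do the work, as an engineer would, in place of code of your own. Each camera call takes 0.05 s, during which the arm holds its last target. There are 200 camera calls.

## Working session

There is one attempt and no reset: what is moved stays moved. The work goes in short steps, Python scripts to look and compute and a tool call to move; the robot and the scene stay as the last step left them, time stands still between calls to the robot, and variables do not carry over. Pictures are saved under pics/ and viewed, at most 10 in all, crops included, and the job is handed in when it is done.

Besides the shell and the picture viewer there is one more tool, called after "Call:" as a command line: name --pt "numbers of a row" for each row, then --argument value for the rest. step_arm: Moves the arm, as the interface text tells. Its arguments: {"type":"object","properties":{"deltas":{"type":"array","items":{"type":"array","items":{"type":"number"}}},"newtons":{"type":"number"}},"required":["deltas"]}

```bash
mkdir -p pics; cat > h.py <<'E'
from workcell import *
import numpy as np, cv2
def cam(n,tag=None):
    c=read_camera(n)
    if tag: cv2.imwrite(f'pics/{tag}.png',c['image'][:,:,::-1])
    return c
def pts(c,uv):  # z_map points
    uv=np.array(uv,float).reshape(-1,1,2)
    n=cv2.undistortPoints(uv,c['K'],c['dist_coeffs']).reshape(-1,2)
    return n
def plane(c,uv,z):
    n=pts(c,uv);T=np.array(c['world_from_camera']);d=np.c_[n,np.ones(len(n))]@T[:3,:3].T;o=T[:3,3]
    return o+d*((z-o[2])/d[:,2])[:,None]
def cloud(c,uv):
    n=pts(c,uv);T=np.array(c['world_from_camera']);uv=np.array(uv,int)
    z=c['z_map'][uv[:,1],uv[:,0]]
    return (np.c_[n,np.ones(len(n))]*z[:,None])@T[:3,:3].T+T[:3,3]
E
python3 - <<'E'
from h import *
s=get_state();print(s)
for n in('top','scene'):
    c=cam(n,n+'0');print(n,c['K'].tolist(),np.round(c['world_from_camera'],3).tolist())
a=cv2.imread('pics/top0.png');b=cv2.imread('pics/scene0.png')
E
```

```text
{'clock': 0.0, 'joint_pos': array([ 1.03241593e+00,  3.13973732e-01,  4.49578730e-02,  1.30358480e+00,
       -1.20600964e-05,  1.43120095e+00]), 'qvel': array([ 9.49310261e-05, -1.58689728e-03, -9.41724556e-04,  6.44216820e-04,
       -1.26483384e-03, -2.37308726e-03]), 'tau': array([-2.38214059e-03, -4.80636334e+01,  2.98528469e+01,  1.96297572e-02,
       -5.69292155e-06,  3.46830473e-05]), 'tcp_pos': array([0.22299382, 0.52939502, 0.20731544]), 'orientation': array([-2.94312162e-04,  1.98073827e-01,  9.80186689e-01, -8.52828502e-04]), 'wrist_force': array([ 0.10686584, -0.81802357, -0.00721587]), 'ft_torque': array([-0.00274867,  0.0315797 ,  0.02774038]), 'grip_force': 0.0, 'finger_gap': 0.0851676194114301}
top [[400.14724819885527, 0.0, 282.83363485924303], [0.0, 400.14724819885527, 206.652023838954], [0.0, 0.0, 1.0]] [[0.011, -0.994, 0.108, 0.495], [-1.0, -0.009, 0.01, -0.111], [-0.009, -0.108, -0.994, 0.971], [0.0, 0.0, 0.0, 1.0]]
scene [[393.73252934285216, 0.0, 273.63159235863856], [0.0, 393.73252934285216, 214.0207579090635], [0.0, 0.0, 1.0]] [[0.906, -0.312, 0.286, 0.31], [-0.423, -0.667, 0.613, -0.692], [0.0, -0.677, -0.736, 0.746], [0.0, 0.0, 0.0, 1.0]]
```

View pics/top0.png

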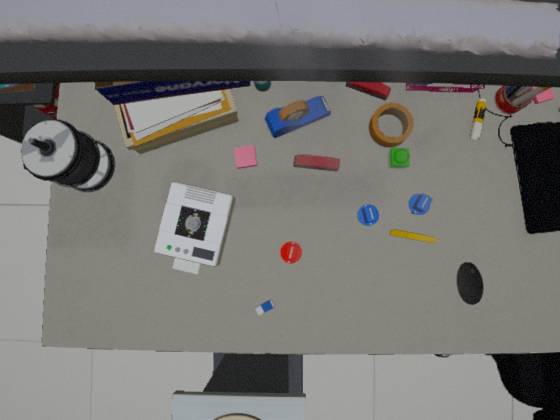

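View pics/scene0.png

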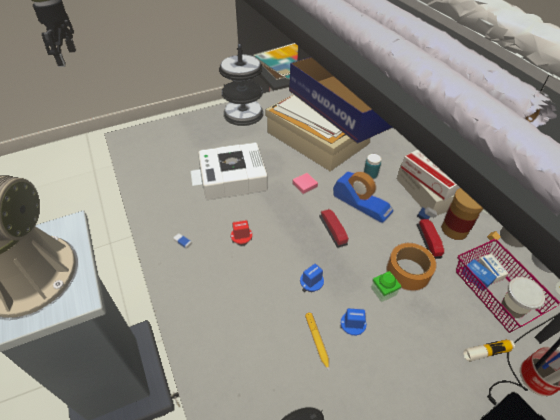

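The top view shows blue cartridges at (368,215) and (420,204), red at (291,252) and the printer socket at (193,223). Things that could be mistaken for the target are the second blue cartridge (420,204), the eraser (265,307) and the tape dispenser (297,115). The left is +y, which is small u in this view, so the one meant is at (368,215). I'll check it in one close crop and measure.

```bash
python3 - <<'E'
from h import *
c=cam('top');s=cam('scene')
def big(im,u,v,r,k): return cv2.resize(im[v-r:v+r,u-r:u+r],None,fx=k,fy=k,interpolation=cv2.INTER_CUBIC)
im=c['image'][:,:,::-1]; im2=s['image'][:,:,::-1]
cv2.imwrite('pics/crop1.png',np.vstack([np.hstack([big(im,368,215,20,7),big(im,193,223,20,7)]),np.hstack([big(im2,313,279,20,7),big(im2,232,160,20,7)])]))
def comps(cc,lo,hi,box):
    h=cv2.cvtColor(cc['image'],cv2.COLOR_RGB2HSV);m=cv2.inRange(h,lo,hi)
    M=np.zeros_like(m);u0,v0,u1,v1=box;M[v0:v1,u0:u1]=m[v0:v1,u0:u1];return M
m=comps(c,(100,100,50),(125,255,255),(350,195,388,235))
cl=lambda cc,m:cloud(cc,np.argwhere(m>0)[:,::-1])
for cc,box in((c,(350,195,388,235)),(s,(295,255,335,300))):
    m=comps(cc,(100,80,40),(125,255,255),box);P=cl(cc,m)
    print(m.sum()/255,P.min(0),P.max(0))
    for nm,k in(('top',P[:,2]>.055),('fl',(P[:,2]<.038)&(P[:,2]>.02))):
        print(nm,k.sum(),P[k].mean(0),cv2.minAreaRect((P[k,:2]*1000).astype(np.float32)) if k.sum()>3 else'')
    # whitish pixels in box -> line on top
    h=cv2.cvtColor(cc['image'],cv2.COLOR_RGB2HSV);w=comps(cc,(0,0,150),(180,110,255),box)
    uv=np.argwhere(w>0)[:,::-1];P=cl(cc,w);k=P[:,2]>.015;print('white',[(tuple(a.tolist()),np.round(p,3).tolist()) for a,p in zip(uv[k],P[k])])
# printer plate
for cc,box in((c,(165,195,225,250)),(s,(205,135,265,185))):
    m=comps(cc,(0,0,0),(180,255,75),box);n,l,st,ce=cv2.connectedComponentsWithStats(m);i=1+st[1:,4].argmax()
    co,_=cv2.findContours((l==i).astype(np.uint8),0,2);co=max(co,key=cv2.contourArea).reshape(-1,2)
    P=plane(cc,co,.066);print('plate',cv2.minAreaRect((P[:,:2]*1000).astype(np.float32)),'z',np.median(cloud(cc,co)[:,2]))
E
```

```text
361.0 [ 0.55534107 -0.32708865 -0.00163437] [ 0.60551522 -0.27599692  0.06777188]
top 176 [ 0.58013504 -0.30139128  0.06375827] ((580.2601318359375, -301.79071044921875), (36.118751525878906, 26.38699722290039), 15.456318855285645)
fl 157 [ 0.57683909 -0.29632798  0.02952571] ((580.199462890625, -302.6702880859375), (48.43315124511719, 51.378684997558594), 46.11895751953125)
white [((366, 204), [0.606, -0.299, 0.028]), ((365, 205), [0.603, -0.297, 0.027]), ((366, 205), [0.603, -0.299, 0.028]), ((365, 206), [0.6, -0.296, 0.03]), ((370, 208), [0.592, -0.3, 0.067]), ((369, 209), [0.59, -0.299, 0.063]), ((370, 209), [0.59, -0.301, 0.064]), ((370, 210), [0.587, -0.3, 0.066]), ((371, 210), [0.588, -0.303, 0.063]), ((370, 211), [0.585, -0.301, 0.063]), ((371, 211), [0.586, -0.303, 0.062]), ((370, 212), [0.583, -0.3, 0.065]), ((371, 212), [0.583, -0.303, 0.063]), ((371, 213), [0.581, -0.303, 0.064]), ((371, 214), [0.578, -0.303, 0.065]), ((372, 214), [0.578, -0.305, 0.064]), ((371, 215), [0.576, -0.302, 0.065]), ((372, 215), [0.576, -0.304, 0.067]), ((371, 216), [0.574, -0.303, 0.063]), ((37
[... 2039 characters left out ...]
1, 275), [0.566, -0.284, 0.031]), ((300, 276), [0.563, -0.285, 0.03]), ((300, 277), [0.563, -0.286, 0.028]), ((323, 278), [0.606, -0.31, 0.029]), ((323, 284), [0.598, -0.323, 0.029]), ((304, 285), [0.56, -0.309, 0.031]), ((305, 285), [0.561, -0.311, 0.032]), ((302, 286), [0.556, -0.308, 0.027]), ((304, 286), [0.559, -0.31, 0.029]), ((321, 287), [0.592, -0.327, 0.027]), ((333, 290), [0.31, -0.692, 0.746]), ((316, 294), [0.31, -0.692, 0.746])]
plate ((554.1591186523438, 104.4640121459961), (66.70709228515625, 64.46796417236328), 77.86117553710938) z 0.0648629676450031
plate ((554.0660400390625, 98.94513702392578), (67.39607238769531, 61.77790451049805), 77.05702209472656) z 0.06467297386280074
```

View pics/crop1.png

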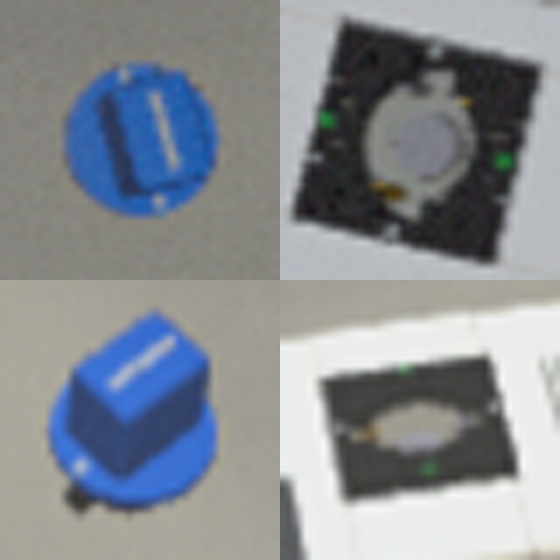

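The crop confirms the target: it stands upright with its bar line at about +15.5° yaw, centre (0.580, −0.303), top at 0.065. The socket is at about (0.554, 0.103) with yaw about −12.2°. The plate measures about 67×64 mm against 68 mm given, and the bar 36×26 mm, which matches. The tool's y is at 67° now and must go to about 105.5°, so I'll travel at z=0.2.

Call:
step_arm --pt "18 -42 0 0 0 2 1" --pt "18 -42 0 0 0 2 1" --pt "18 -42 0 0 0 2 1" --pt "18 -42 0 0 0 2 1" --pt "18 -42 0 0 0 2 1" --newtons 40

```text
clock: 0.7
tcp_pos: [0.3135, 0.3183, 0.2081]
orientation: [0.0, 0.111, 0.994, 0.0]
wrist_force: [1.5, 0.2, 0.4]
finger_gap: 0.0852
grip_force: 0.0
```

Call:
step_arm --pt "18 -42 0 0 0 2 1" --pt "18 -42 0 0 0 2 1" --pt "18 -42 0 0 0 2 1" --pt "18 -42 0 0 0 2 1" --pt "18 -42 0 0 0 2 1"

```text
clock: 1.2
tcp_pos: [0.4036, 0.1081, 0.2084]
orientation: [0.0, 0.024, 1.0, 0.0]
wrist_force: [0.5, -0.2, 0.4]
finger_gap: 0.0855
grip_force: 0.0
```

Call:
step_arm --pt "18 -42 0 0 0 2 1" --pt "18 -42 0 0 0 2 1" --pt "18 -42 0 0 0 2 1" --pt "18 -42 0 0 0 2 1" --pt "18 -42 0 0 0 2 1"

```text
clock: 1.7
tcp_pos: [0.4936, -0.102, 0.2082]
orientation: [0.0, -0.063, 0.998, 0.0]
wrist_force: [1.5, 0.0, -0.2]
finger_gap: 0.0853
grip_force: 0.0
```

Call:
step_arm --pt "18 -42 0 0 0 2 1" --pt "18 -42 0 0 0 2 1" --pt "18 -42 0 0 0 2 1" --pt "18 -42 0 0 0 2 1" --pt "0 0 0 0 0 0 1"

```text
clock: 2.2
tcp_pos: [0.5665, -0.2734, 0.2059]
orientation: [-0.0, -0.13, 0.992, -0.0]
wrist_force: [-0.2, -0.1, -0.3]
finger_gap: 0.0854
grip_force: 0.0
```

```bash
cat >> h.py <<'E'
from scipy.spatial.transform import Rotation as R
def st():
    s=get_state();q=s['orientation'];M=R.from_quat([q[1],q[2],q[3],q[0]]).as_matrix()
    print('t',s['clock'],'tcp',np.round(s['tcp_pos']*1000,1),'yaw_y',round(np.degrees(np.arctan2(M[1,1],M[0,1])),2),'z',np.round(M[:,2],3),'F',np.round(s['wrist_force'],1),'M',np.round(s['ft_torque'],2),'gap',round(s['finger_gap'],4),'grip',round(s['grip_force'],1),'q',np.round(s['joint_pos'],2))
    return s,M
E
python3 - <<'E'
from h import *
st();import workcell
print([a for a in dir(workcell) if 'off' in a.lower()],globals().get('grasp_offset'))
E
```

```text
t 2.2 tcp [ 566.5 -273.4  205.9] yaw_y 104.91 z [-0.001 -0.001 -1.   ] F [-0.2 -0.1 -0.3] M [0.05 0.   0.01] gap 0.0854 grip 0.0 q [-0.58  0.42  0.2   1.35 -0.   -0.84]
['grasp_offset'] 0.0187
```

Call:
step_arm --pt "7 -16 -25 0 0 0.5 1" --pt "7 -15 -25 0 0 0 1" --pt "0 0 -30 0 0 0 1" --pt "0 0 0 0 0 0 1" --pt "0 0 0 0 0 0 1"

```text
clock: 2.7
tcp_pos: [0.5786, -0.2982, 0.1281]
orientation: [-0.001, -0.136, 0.991, 0.001]
wrist_force: [0.9, 0.2, 1.0]
finger_gap: 0.0852
grip_force: 0.0
```

```bash
python3 - <<'E'
from h import *
st()
c=cam('top');s=cam('scene')
big=lambda im,u,v,r:cv2.resize(im[v-r:v+r,u-r:u+r,::-1],None,fx=7,fy=7,interpolation=cv2.INTER_CUBIC)
cv2.imwrite('pics/crop2.png',np.hstack([big(c['image'],368,215,28),big(s['image'],313,270,28)]))
E
```

```text
t 2.7 tcp [ 578.6 -298.2  128.1] yaw_y 105.66 z [-0.002  0.001 -1.   ] F [0.9 0.2 1. ] M [-0.04 -0.01 -0.  ] gap 0.0852 grip 0.0 q [-0.6   0.49  0.12  1.2   0.   -0.87]
```

View pics/crop2.png

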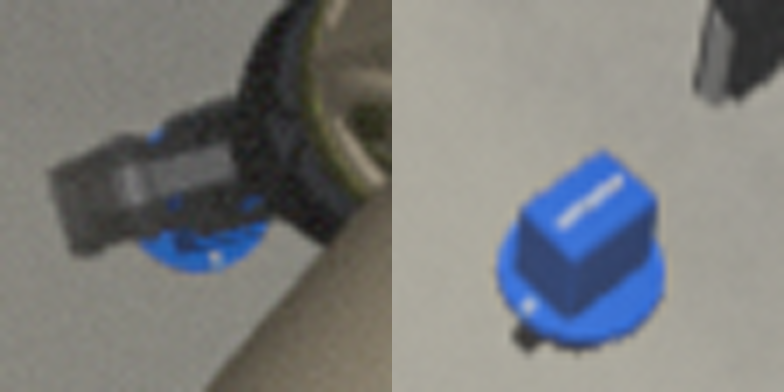

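The gripper hangs above the target, with its fingers to either side across the bar. The flange's white mark at about (367,228) in the top view is unchanged, so I'll descend with a small y correction.

Call:
step_arm --pt "2 -4 -30 0 0 0 1" --pt "0 0 -30 0 0 0 1" --pt "0 0 -15 0 0 0 1" --pt "0 0 -15 0 0 0 1" --pt "0 0 0 0 0 0 1"

```text
clock: 3.3
tcp_pos: [0.581, -0.3024, 0.038]
orientation: [-0.0, -0.136, 0.991, 0.0]
wrist_force: [-0.4, 0.3, -1.0]
finger_gap: 0.0853
grip_force: 0.0
```

Call:
step_arm --pt "0 0 0 0 0 0 0.3" --pt "0 0 0 0 0 0 0" --pt "0 0 0 0 0 0 -0.2" --pt "0 0 0 0 0 0 -0.5" --pt "0 0 0 0 0 0 -1" --newtons 40

```text
clock: 3.8
tcp_pos: [0.582, -0.3033, 0.0394]
orientation: [0.001, -0.136, 0.991, -0.0]
wrist_force: [-0.5, 2.0, 4.7]
finger_gap: 0.0239
grip_force: 39.0
```

Call:
step_arm --pt "0 0 0 0 0 0 -1" --pt "0 0 0 0 0 0 -1" --pt "0 0 0 0 0 0 -1" --pt "0 0 0 0 0 0 -1" --pt "0 0 0 0 0 0 -1"

```text
clock: 4.3
tcp_pos: [0.582, -0.3034, 0.0394]
orientation: [0.001, -0.136, 0.991, -0.0]
wrist_force: [0.0, 0.2, 5.5]
finger_gap: 0.0239
grip_force: 39.2
```

```bash
python3 -c "
from h import *
st()"
```

```text
t 4.3 tcp [ 582.  -303.4   39.4] yaw_y 105.66 z [ 0.002 -0.001 -1.   ] F [0.  0.2 5.5] M [ 0.13  0.09 -0.05] gap 0.0239 grip 39.2 q [-0.6   0.56 -0.    1.01  0.   -0.88]
```

The cartridge is gripped. I'll raise the grip force and lift.

Call:
step_arm --pt "0 0 10 0 0 0 -1" --pt "0 0 30 0 0 0 -1" --pt "0 0 45 0 0 0 -1" --pt "0 0 45 0 0 0 -1" --pt "-1 20 10 0 0 0 -1" --newtons 70

```text
clock: 4.8
tcp_pos: [0.5827, -0.2865, 0.1844]
orientation: [0.004, -0.135, 0.991, -0.004]
wrist_force: [0.6, 0.1, -0.5]
finger_gap: 0.022
grip_force: 68.8
```

Call:
step_arm --pt "-3 40 0 0 0 -3 -1" --pt "-3 40 0 0 0 -3 -1" --pt "-3 40 0 0 0 -3 -1" --pt "-3 40 0 0 0 -3 -1" --pt "-3 40 0 0 0 -3 -1"

```text
clock: 5.3
tcp_pos: [0.5642, -0.0811, 0.1777]
orientation: [-0.001, -0.005, 1.0, 0.0]
wrist_force: [0.5, 0.0, -0.7]
finger_gap: 0.0218
grip_force: 68.8
```

Call:
step_arm --pt "-3 40 0 0 0 -3 -1" --pt "-3 40 0 0 0 -3 -1" --pt "-3 40 0 0 0 -3 -1" --pt "-3 40 0 0 0 -3 -1" --pt "0 0 0 0 0 0 -1"

```text
clock: 5.8
tcp_pos: [0.5515, 0.0816, 0.1778]
orientation: [-0.001, 0.096, 0.995, 0.001]
wrist_force: [-0.0, -0.3, -1.2]
finger_gap: 0.0219
grip_force: 68.9
```

```bash
python3 - <<'E'
from h import *
st()
c=cam('top');s=cam('scene')
im=s['image'];cv2.imwrite('pics/s3.png',cv2.resize(im[90:200,180:290,::-1],None,fx=5,fy=5,interpolation=cv2.INTER_CUBIC))
E
```

```text
t 5.8 tcp [551.5  81.6 177.8] yaw_y 78.95 z [-0.002  0.002 -1.   ] F [-0.  -0.3 -1.2] M [-0.05 -0.01  0.07] gap 0.0219 grip 68.9 q [ 0.    0.29 -0.06  1.22  0.    0.19]
```

View pics/s3.png

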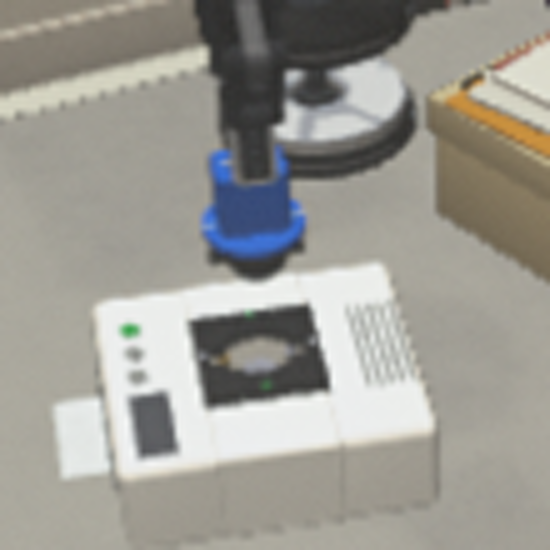

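The scene view shows the cartridge held upright. The flange marks are at crop (207,225) and (300,220), and the socket marks are at crop white (203,357) and (312,342), green (248,314) and (266,385). Now the positions.

```bash
python3 - <<'E'
from h import *
s=cam('scene');t=cam('top')
def refine(im,lo,hi,box):
    h=cv2.cvtColor(im,cv2.COLOR_RGB2HSV);m=cv2.inRange(h,lo,hi);u0,v0,u1,v1=box
    w=m[v0:v1,u0:u1].astype(float)
    n,l,stt,ce=cv2.connectedComponentsWithStats(m[v0:v1,u0:u1])
    return [(round(ce[i][0]+u0,1),round(ce[i][1]+v0,1),int(stt[i,4])) for i in range(1,n)]
f=lambda p,k,o:((p[0]+.5)/k-.5+o[0],(p[1]+.5)/k-.5+o[1])
def show(n,c,uv,z):
    P=plane(c,uv,z)*1000;d=P[0]-P[1];print(n,np.round(P[:,:2],1).tolist(),'mid',np.round(P.mean(0)[:2],1),'len',round(np.linalg.norm(d),1),'ang',round(np.degrees(np.arctan2(d[1],d[0])),1))
o=(180,90)
show('scene white',s,[f(p,5,o) for p in((312,342),(203,357))],.066)
show('scene green',s,[f(p,5,o) for p in((248,314),(266,385))],.066)
T0=cv2.imread('pics/top0.png')
o=(173,203)
show('top white',t,[f(p,7,o) for p in((155,50),(113,232))],.066)
show('top green',t,[f(p,7,o) for p in((47,119),(224,161))],.066)
o=(180,90)
show('flange marks',s,[f(p,5,o) for p in((300,220),(207,225))],.168)
print('green scene',refine(s['image'],(45,80,50),(75,255,255),(215,145,245,175)))
# flange via depth + blue, both cams
for n,c,box in(('scene',s,(215,115,245,148)),('top',t,(150,160,250,260))):
    h=cv2.cvtColor(c['image'],cv2.COLOR_RGB2HSV);m=cv2.inRange(h,(100,80,30),(125,255,255));M=np.zeros_like(m);u0,v0,u1,v1=box;M[v0:v1,u0:u1]=m[v0:v1,u0:u1]
    uv=np.argwhere(M>0)[:,::-1]
    if len(uv)<20: print(n,len(uv));continue
    P=cloud(c,uv)*1000;k=(P[:,2]>135)&(P[:,2]<215);P=P[k];print(n,len(P),P.min(0),P.max(0))
    fl=P[(P[:,2]<175)&(P[:,2]>158)];print('flange',len(fl),fl.mean(0),cv2.minEnclosingCircle(fl[:,:2].astype(np.float32)))
st()
E
```

```text
scene white [[583.9, 96.7], [526.1, 109.9]] mid [555.  103.3] len 59.2 ang -12.9
scene green [[561.0, 134.1], [548.6, 73.9]] mid [554.8 104. ] len 61.5 ang 78.3
top white [[584.2, 99.6], [524.7, 111.3]] mid [554.5 105.4] len 60.6 ang -11.2
top green [[561.2, 134.4], [548.2, 75.7]] mid [554.7 105. ] len 60.0 ang 77.5
flange marks [[572.6, 68.6], [529.6, 84.4]] mid [551.1  76.5] len 45.8 ang -20.2
green scene [(np.float64(233.0), np.float64(167.0), 1)]
scene 288 [527.19653946  51.42424532 162.07220567] [576.58674662  97.35587529 214.70747311]
flange 131 [548.4197755   65.01027571 167.83808075] ((550.9070434570312, 75.82852935791016), 25.68406105041504)
top 113 [526.86828633  56.08648286 163.71419038] [573.91566747  91.77330968 211.10659125]
flange 85 [541.49583286  71.47094937 167.71984443] ((551.04296875, 75.35614013671875), 25.056575775146484)
t 6.0 tcp [553.   76.4 177.9] yaw_y 78.65 z [-0.001 -0.    -1.   ] F [ 0.1 -0.8 -1.6] M [ 0.    0.02 -0.02] gap 0.0216 grip 68.9 q [-0.01  0.29 -0.06  1.22 -0.    0.19]
```

The cartridge centre relative to the TCP is (−2, −0.6), and the socket is at (554.7, 104.4) with yaw −12.1°. The two cameras agree within about 1.5 mm. I'll align and lower to just above the hole.

Call:
step_arm --pt "2 14 0 0 0 -0.7 -1" --pt "1.7 14.6 0 0 0 0 -1" --pt "0 0 -30 0 0 0 -1" --pt "0 0 -30 0 0 0 -1" --pt "0 0 0 0 0 0 -1"

```text
clock: 6.5
tcp_pos: [0.5539, 0.1049, 0.1142]
orientation: [-0.004, 0.105, 0.994, -0.001]
wrist_force: [-1.0, -0.9, -1.0]
finger_gap: 0.0223
grip_force: 68.9
```

Call:
step_arm --pt "0 0 0 0 0 0 -1" --pt "0 0 0 0 0 0 -1"

```text
clock: 6.7
tcp_pos: [0.5582, 0.1053, 0.1198]
orientation: [0.001, 0.105, 0.994, 0.0]
wrist_force: [0.4, -0.1, -0.6]
finger_gap: 0.0221
grip_force: 68.9
```

```bash
python3 - <<'E'
from h import *
st()
s=cam('scene')
c=s
h=cv2.cvtColor(c['image'],cv2.COLOR_RGB2HSV);m=cv2.inRange(h,(100,80,30),(125,255,255));M=np.zeros_like(m);M[110:170,205:260]=m[110:170,205:260]
P=cloud(c,np.argwhere(M>0)[:,::-1])*1000;P=P[P[:,2]>85];z=P[:,2];fl=P[(z<120)&(z>95)];print(len(P),fl.mean(0),cv2.minEnclosingCircle(fl[:,:2].astype(np.float32)))
im=s['image'];cv2.imwrite('pics/s4.png',cv2.resize(im[110:190,190:270,::-1],None,fx=7,fy=7,interpolation=cv2.INTER_CUBIC))
E
```

```text
t 6.7 tcp [558.2 105.3 119.8] yaw_y 77.92 z [ 0.002  0.    -1.   ] F [ 0.4 -0.1 -0.6] M [-0.03  0.02 -0.02] gap 0.0221 grip 68.9 q [ 0.05  0.34 -0.14  1.09  0.    0.26]
260 [554.64675879  92.10553653 110.52466325] ((558.04736328125, 103.35755157470703), 26.04191780090332)
```

View pics/s4.png

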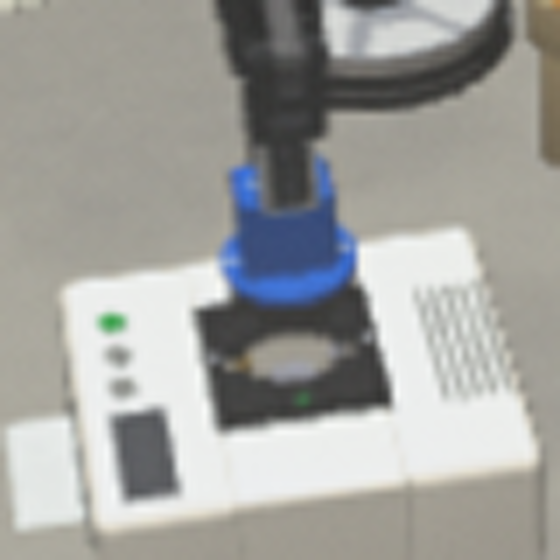

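It sits above the plate, centred with the socket. The flange circle reads about (557,103.5), so I'll shift slightly in −x and lower carefully.

Call:
step_arm --pt "-1 0 0 0 0 0 -1" --pt "0 0 -7 0 0 0 -1" --pt "0 0 -6 0 0 0 -1" --pt "0 0 -4 0 0 0 -1" --pt "0 0 0 0 0 0 -1"

```text
clock: 7.25
tcp_pos: [0.5552, 0.1055, 0.1002]
orientation: [-0.001, 0.105, 0.994, -0.0]
wrist_force: [0.4, -0.7, -0.8]
finger_gap: 0.0219
grip_force: 68.9
```

Call:
step_arm --pt "0 0 -3 0 0 0 -1" --pt "0 0 -2 0 0 0 -1" --pt "0 0 -2 0 0 0 -1" --pt "0 0 0 0 0 0 -1"

```text
clock: 7.65
tcp_pos: [0.5558, 0.1055, 0.0939]
orientation: [-0.0, 0.105, 0.994, 0.0]
wrist_force: [-0.5, -0.5, -0.7]
finger_gap: 0.0224
grip_force: 68.9
```

```bash
python3 -c "
from h import *
st()"
```

```text
t 7.65 tcp [555.8 105.5  93.9] yaw_y 77.95 z [-0.  0. -1.] F [-0.5 -0.5 -0.7] M [-0.04 -0.07 -0.02] gap 0.0224 grip 68.9 q [ 0.05  0.35 -0.18  1.03  0.    0.26]
```

The nozzle and lugs are entering without any contact force. I'll continue down onto the plunger.

Call:
step_arm --pt "0 0 -2 0 0 0 -1" --pt "0 0 -2 0 0 0 -1" --pt "0 0 -2 0 0 0 -1" --pt "0 0 0 0 0 0 -1"

```text
clock: 8.05
tcp_pos: [0.5564, 0.1056, 0.0886]
orientation: [0.0, 0.105, 0.994, 0.0]
wrist_force: [-0.3, 0.3, 2.6]
finger_gap: 0.0224
grip_force: 69.8
```

Call:
step_arm --pt "0 0 -2 0 0 0 -1" --pt "0 0 -2 0 0 0 -1" --pt "0 0 0 0 0 0 -1" --pt "0 0 0 0 0 0 -1"

```text
clock: 8.45
tcp_pos: [0.5563, 0.1056, 0.0845]
orientation: [0.0, 0.105, 0.994, 0.0]
wrist_force: [0.1, 1.1, 4.3]
finger_gap: 0.0221
grip_force: 70.0
```

```bash
python3 -c "
from h import *
st()"
```

```text
t 8.45 tcp [556.3 105.6  84.5] yaw_y 77.95 z [ 0.001  0.    -1.   ] F [0.1 1.1 4.3] M [ 0.06 -0.05  0.04] gap 0.0221 grip 70.0 q [ 0.05  0.36 -0.2   1.01  0.    0.26]
```

Call:
step_arm --pt "0 0 -2 0 0 0 -1" --pt "0 0 -1 0 0 0 -1" --pt "0 0 0 0 0 0 -1"

```text
clock: 8.75
tcp_pos: [0.5563, 0.1056, 0.0814]
orientation: [0.0, 0.105, 0.994, 0.0]
wrist_force: [-0.8, 1.1, 5.4]
finger_gap: 0.0224
grip_force: 70.2
```

Call:
step_arm --pt "0 0 -1 0 0 0 -1" --pt "0 0 -1 0 0 0 -1" --pt "0 0 0 0 0 0 -1"

```text
clock: 9.05
tcp_pos: [0.5568, 0.1057, 0.0807]
orientation: [0.001, 0.105, 0.994, 0.0]
wrist_force: [-1.3, 1.6, 11.1]
finger_gap: 0.0223
grip_force: 71.5
```

The force jump at 80.7 mm is the hard stop, so the flange is home. I'll press slightly more, then turn clockwise, shifting the TCP so the turn is about the cartridge axis.

Call:
step_arm --pt "0 0 -1 0 0 0 -1" --pt "0 0 0 0 0 -2 -1" --pt "0 -0.2 0 0 0 -6 -1" --pt "0 -0.2 0 0 0 -6 -1" --pt "0 -0.2 0 0 0 -6 -1" --newtons 90

```text
clock: 9.55
tcp_pos: [0.5579, 0.1045, 0.0806]
orientation: [0.002, 0.278, 0.961, 0.0]
wrist_force: [-1.2, -1.6, 16.0]
finger_gap: 0.0215
grip_force: 87.9
```

```bash
python3 -c "
from h import *
st()"
```

```text
t 9.55 tcp [557.9 104.5  80.6] yaw_y 57.71 z [ 0.005 -0.001 -1.   ] F [-1.2 -1.6 16. ] M [-0.58  0.29  0.11] gap 0.0215 grip 87.9 q [ 0.04  0.36 -0.2   1.   -0.    0.61]
```

Call:
step_arm --pt "-0.1 -0.2 0 0 0 -6 -1" --pt "-0.1 -0.2 0 0 0 -6 -1" --pt "-0.1 -0.2 0 0 0 -6 -1" --pt "-0.1 -0.2 0 0 0 -6 -1" --pt "-0.1 -0.2 0 0 0 -6 -1"

```text
clock: 10.05
tcp_pos: [0.5567, 0.1032, 0.0805]
orientation: [0.002, 0.517, 0.856, 0.0]
wrist_force: [-3.8, -2.2, 16.5]
finger_gap: 0.0213
grip_force: 88.2
```

Call:
step_arm --pt "-0.2 -0.2 0 0 0 -6 -1" --pt "-0.2 -0.2 0 0 0 -6 -1" --pt "-0.2 -0.2 0 0 0 -6 -1" --pt "-0.2 -0.1 0 0 0 -6 -1" --pt "-0.2 -0.1 0 0 0 -6 -1"

```text
clock: 10.55
tcp_pos: [0.5548, 0.1028, 0.0804]
orientation: [0.001, 0.721, 0.693, 0.0]
wrist_force: [-4.1, -0.7, 17.2]
finger_gap: 0.0214
grip_force: 88.7
```

Call:
step_arm --pt "-0.2 -0.1 0 0 0 -6 -1" --pt "-0.2 0 0 0 0 -4 -1" --pt "0 0 0 0 0 0 -1" --pt "0 0 0 0 0 0 -1"

```text
clock: 10.95
tcp_pos: [0.5543, 0.1029, 0.0805]
orientation: [0.001, 0.777, 0.629, 0.001]
wrist_force: [-4.4, -0.7, 17.4]
finger_gap: 0.0212
grip_force: 88.7
```

```bash
python3 - <<'E'
from h import *
st()
s=cam('scene');c=cam('top')
a=cv2.resize(s['image'][125:185,200:270,::-1],None,fx=8,fy=8,interpolation=cv2.INTER_CUBIC)
cv2.imwrite('pics/s5.png',a)
E
```

```text
t 10.95 tcp [554.3 102.9  80.5] yaw_y -12.05 z [ 0.002 -0.    -1.   ] F [-4.4 -0.7 17.4] M [-0.14  1.24  0.04] gap 0.0212 grip 88.7 q [ 0.04  0.36 -0.21  1.   -0.    1.82]
```

View pics/s5.png

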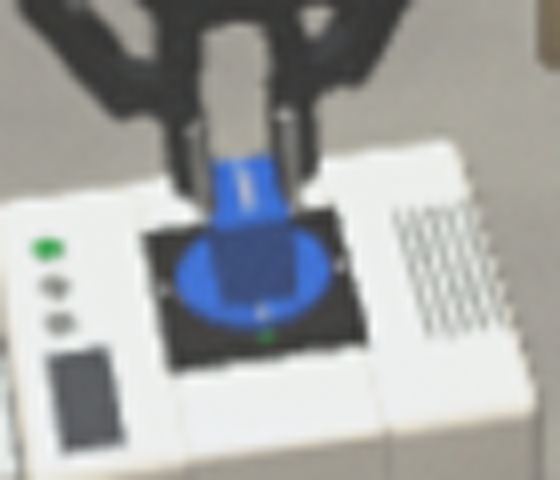

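The flange lies flat on the plate, and its white mark at crop (262,310) lines up with the green mark at (265,335). I'll add 2° to cover slip and check the angle.

Call:
step_arm --pt "0 0 0 0 0 -2 -1" --pt "0 0 0 0 0 0 -1" --pt "0 0 0 0 0 0 -1" --pt "0 0 0 0 0 0 -1"

```text
clock: 11.45
tcp_pos: [0.5543, 0.1029, 0.0805]
orientation: [0.001, 0.788, 0.615, 0.001]
wrist_force: [-4.3, -0.7, 17.8]
finger_gap: 0.0212
grip_force: 88.7
```

```bash
python3 - <<'E'
from h import *
for i in range(3): st(); s=cam('scene')
f=lambda p,k,o:((p[0]+.5)/k-.5+o[0],(p[1]+.5)/k-.5+o[1])
print('mark before +2deg',plane(s,[f((262,310),8,(200,125))],.071)*1000)
h=cv2.cvtColor(s['image'],cv2.COLOR_RGB2HSV);m=cv2.inRange(h,(100,80,30),(125,255,255));M=np.zeros_like(m);M[140:172,215:250]=m[140:172,215:250]
P=cloud(s,np.argwhere(M>0)[:,::-1])*1000;fl=P[(P[:,2]<82)&(P[:,2]>58)];top=P[P[:,2]>95]
print('flange z',np.median(fl[fl[:,2]>66][:,2]),cv2.minEnclosingCircle(fl[:,:2].astype(np.float32)))
w=cv2.inRange(h,(0,0,140),(180,110,255));W=np.zeros_like(w);W[143:153,226:236]=w[143:153,226:236]
uv=np.argwhere(W>0)[:,::-1];Q=plane(s,uv,.105)*1000;d=np.linalg.svd(Q[:,:2]-Q[:,:2].mean(0))[2][0];print('line',len(uv),np.degrees(np.arctan2(d[1],d[0])))
E
```

```text
t 11.45 tcp [554.3 102.9  80.5] yaw_y -14.03 z [ 0.002 -0.    -1.   ] F [-4.3 -0.7 17.8] M [-0.09  1.3   0.15] gap 0.0212 grip 88.7 q [ 0.04  0.36 -0.21  1.   -0.    1.86]
t 11.5 tcp [554.2 102.9  80.5] yaw_y -14.03 z [ 0.002 -0.    -1.   ] F [-4.8 -0.4 18.7] M [-0.13  1.27  0.2 ] gap 0.0214 grip 88.7 q [ 0.04  0.36 -0.21  1.   -0.    1.86]
t 11.55 tcp [554.2 102.9  80.4] yaw_y -14.04 z [ 0.002 -0.    -1.   ] F [-4.1 -0.9 18. ] M [-0.07  1.27  0.07] gap 0.0211 grip 88.7 q [ 0.04  0.36 -0.21  1.   -0.    1.86]
mark before +2deg [[550.40786099  81.30679176  71.        ]]
flange z 70.29173741602546 ((560.0323486328125, 104.68258666992188), 32.58525848388672)
line 25 -105.72916083229609
```

The flange top reads about 71 mm, so it is home. The bar line is at about −104°, so it has turned the full quarter, and the torque is about 0.14 N m, matching the spring. I'm handing in.

```bash
python3 -c "
from workcell import *
print(hand_in())"
```

```text
the job is handed in; nothing more can be done
None
```

I fitted the blue cartridge in the socket, pressed it fully home and turned it a quarter turn clockwise; I handed the job in at about 11.6 s with the gripper still holding it there, and the result of the judging was not shown.

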